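Start the board tester in self-test

ROBOT

A 6-joint arm with a two-finger parallel gripper is mounted at the origin on the work surface. World frame = base frame: x ahead of the robot, y to its left, z up, the work surface at z = 0. Lengths are in mm, angles in rad, forces in N, time in s.
With the tool pointing down it reaches from about 400 to 925 mm from the base axis. Payload 12.5 kg.
Tool frame: the origin (TCP) lies on the centre line of the jaws, within the pads' length; the fingertips stand 14 mm ahead of it and the grasp point (between the pads) lies 5 mm behind it; z points along the fingers, y is the direction in which the jaws open and shut (so a half turn about z gives the same grasp; the last joint's range is limited). The gripper opens to 95 mm and grips with 3 to 60 N. Pads are 20 mm wide; open, the fingers measure 119 mm over their backs; the gripper's body (75 mm by 180 mm) begins 59 mm behind the grasp point.
Start: joints at [1.118, 0.491, 1.559, -0, 1.092, -0.106], TCP at [212.415, 587.814, 228.661] pointing down, gripper open.
Joint ranges: [-3.1, 3.1], [-0.84, 2.19], [0.05, 2.79], [-1.13, 4.28], [0.06, 2.93], [-2.69, 2.69]. Speed limits (rad/s): [2.22, 2.22, 2.79, 3.14, 3.14, 3.14].

INTERFACE

Orientations are given as [roll, pitch, yaw] about the fixed x, y, z axes, in that order (R = Rz(yaw) Ry(pitch) Rx(roll)).
In Python, from cell import * gives the robot as it stands.
- The arm moves only by the tool play_rows, never from a script. Its argument "moves" is a list of rows, each a list of 7 numbers: the shift along the tool's x, y, z in m, then the turn, a rotation vector about the tool's x, y, z in rad, then the opening in per cent of the stroke, from 0 (shut) to 100 (fully open). In form: [[tx, ty, tz, ax, ay, az, claw], ...]. A call has 1 to 8 rows; each row shifts and turns the pose as measured when the row begins, along the tool's axes as they then stand; what a row does not reach is not made up. A row lasts 1/10 s, in which the tool goes at most 50 mm and 8.59 degrees, less where a joint would pass 70% of its speed; a pose out of reach is approached as far as the arm can. A call is refused whole if a number of a shift passes 0.05 or a number of a turn 0.15, either way. A call with a gripper value outside its range is refused whole. The fingers move at their own pace and stop on an object; the grip force is fixed at half the most. Time passes only in rows, so rows that do not move let the fingers close. It gives the time, the measured TCP pose, the force and the opening at its end, in the units of the state.
- state(): the state, without advancing time (a new reading comes with each control period).
- read_camera(name): name is "side" or "top" or "wrist"; returns a dict with "img" (400x640x3 uint8, red, green, blue), "fx", "fy", "cx", "cy" (pixels), "R" (3x3) and "t" (3): a world point X has camera coordinates R X + t. Camera axes: x right, y down, z forward; pixel columns grow to the right and rows downward; lengths in mm; the calibration is good to about 2 mm. A picture is of the moment at which its call begins. There is no depth.
- job_done(): hands the job in, once; it reports no verdict.
The state is a dict: "t": time; "joints": joint angles; "qvel": joint speeds; "tau": joint torques, N m; "eef_pos": TCP position; "tcp_rot": TCP orientation; "ft_force": force on the tool from outside, world axes, zero at the start; "moment": the same for the moment, N m; "opening": opening from 0.0 (shut) to 1.0 (fully open).
Only numpy, scipy, OpenCV 4.12 (cv2) and the standard library are available. Lean on these libraries where they do the work, as an engineer would, in place of code of your own. Each camera call takes 0.05 s, during which the arm holds its last target.

TASK

With the gripper's fingers closed, start the board tester in self-test: first press down the raised end of the rocker on the white mains switch box so that it is fully on, then push the tester's large round button all the way in (it stays in), and last press the tester's long bar key fully down and keep it down: finish while still holding it. Keep to that order, press neither of the other two keys, and leave the switch box and everything else on the bench where it stands; nothing is to be picked up.

Things in the scene. Friction and masses are not known exactly. Their poses are not given: they have to be found in the camera images.
- rocker (a joint): paddle rocker switch of the mains box, in rad: about -0.15 = off (the end away from the sockets stands up), 0 = level, +0.16 = on (that end fully down, on its stop). Pressing the raised end, about 2 N, tips it evenly with no snap; it stays wherever it is left.
- rocker_press (a point): the spot to press on the rocker's raised end: on its upper face, 23 mm from the pivot towards the free front end (the end away from the sockets). The rocker is a black paddle 63 mm long and 34 mm wide, a shallow V (each half slopes up by 0.16 rad towards its end): off, this half slopes up by about 0.31 rad; on, it lies level, 9 mm above the box. This spot lies about 61 mm above the table when off and sinks about 7 mm from off to on.
- mains_box: white mains switch box, 170 mm long (its x), 90 mm wide (y), 45 mm high, standing loose on the bench (about 0.9 kg); origin at the centre of its underside. The black rocker lies lengthwise over its front half (pivot 36 mm from the centre towards -x), two round sockets are in its rear half (+x).
- tester: board tester, a fixed grey desktop console 170 mm deep (its x), 280 mm wide (y), 55 mm high, metal top with a dark display at the back (+x); origin at the centre of its underside. In front of the display, 30 mm towards -x from the centre, four black keys of different shape stand in a row along y, 62 mm apart, in an order that changes. Key tops stand 14 mm above the console top at rest, their steel bezels 4 mm.
- round_button_top (a point): centre of the top face of the large round button, 31 mm in diameter, on the tester
- round_button (a joint): travel of the large round button, m: 0 = out, 0.006 = fully in on its stop. Yields at about 3 N and stays in where it is left (no spring).
- bar_key_top (a point): centre of the top face of the long bar key, 52 mm (tester's x) by 20 mm (y), on the tester
- bar_key (a joint): travel of the long bar key, m: 0 = up, 0.006 = fully down on its stop. Sprung: starts to move at 1.5 N, fully down at 5 N, comes back up when let go.
- bar_unit: steel bezel, 62 by 30 mm, that carries the bar key; origin at its centre on the console top, 14 mm below the key's top at rest
- square_key (a joint): travel of the square key (22 by 22 mm), m, 0 = up, 0.006 = down, sprung; to be left alone
- pin_key (a joint): travel of the thin round pin key (12 mm in diameter), m, 0 = up, 0.006 = down, sprung; to be left alone
- flux_jar: small jar with an orange lid, 34 mm in diameter, 45 mm high, standing on top of the tester beside the display; origin at the centre of its underside; leave alone
- solder_spool: small solder spool with orange flanges, 38 mm in diameter, 34 mm high, standing beside the mains box; origin at the centre of its underside; leave alone
- capacitor: black can capacitor, 29 mm in diameter, 45 mm high, standing on the other side of the mains box; origin at the centre of its underside; leave alone
- screw_cup: small steel cup, 44 mm in diameter, 30 mm high, in front of the mains box; origin at the centre of its underside; leave alone
- screwdriver: screwdriver, 150 mm long, lying in front of the tester; leave alone
- spare_board: green circuit board, 50 by 75 mm, lying behind the tester; origin at the centre of its underside; leave alone
- shield_can: small steel shielding can, 30 by 40 by 14 mm, lying behind the mains box; origin at the centre of its underside; leave alone

How it is judged (in metres and radians):
On the way, in this order (a step that is already met when the one before it is completed fails the run):
1. the rocker is tipped on (value of joint rocker above 0.11 rad), for 0.1 s.
2. the large round button is pushed in, with the rocker on (value of joint rocker above 0.11 rad and value of joint round_button above 0.0042 m), for 0.1 s.
3. the bar key is held down by the fingers (all of step 2 and value of joint bar_key above 0.0042 m and contact force between the fingers and bar_unit above 1 N), for 0.2 s.
At the end, for the whole second after the job is handed in: the rocker is on (above 0.11 rad), the round button is in (more than 4.2 mm of 6), the fingers hold the bar key down (more than 4.2 mm of 6, with more than 1 N), the two other keys are up, the mains box is within 20 mm and every other loose thing within 25 mm of where it started (all of step 3 and not (value of joint square_key above 0.003 m) and not (value of joint pin_key above 0.003 m) and distance of mains_box from where it was at the start of the episode below 0.02 m and distance of each of flux_jar, solder_spool, capacitor, screw_cup, screwdriver, spare_board, shield_can from where it was at the start of the episode below 0.025 m); the arm keeps its last pose, push and grip.
It fails at once if the round button is pushed (3 mm) before the rocker is on (value of joint round_button above 0.003 m and value of joint rocker below 0.08 rad).
It fails at once if the bar key is pressed (3 mm) before the rocker is on and the round button is in (value of joint bar_key above 0.003 m and (value of joint round_button below 0.0035 m or value of joint rocker below 0.08 rad)).
It fails at once if the square key or the pin key is pressed (3 mm) (value of joint any of square_key, pin_key above 0.003 m).
It fails at once if the mains box is shifted or lifted by more than 20 mm (distance of mains_box from where it was at the start of the episode above 0.02 m).
It fails at once if another loose thing is moved or lifted by more than 25 mm (distance of any of flux_jar, solder_spool, capacitor, screw_cup, screwdriver, spare_board, shield_can from where it was at the start of the episode above 0.025 m).
It also fails if it takes over 45 s, if anything falls off the work surface, if the arm or the gripper's body presses on something with over 40 N, if the wrist force passes 120 N, or if a joint passes its speed limit or range.

## Working session

There is one attempt and no reset: what is moved stays moved. The work goes in short steps, Python scripts to look and compute and a tool call to move; the robot and the scene stay as the last step left them, time stands still between calls to the robot, and variables do not carry over. Pictures are saved under pics/ and viewed, and the job is handed in when it is done.

Besides the shell and the picture viewer there is one more tool, called by a JSON object that holds its "method" and its "body". play_rows: Moves the arm, as the interface text tells. Its arguments: {"type":"object","properties":{"moves":{"type":"array"}},"required":["moves"]}

```bash
mkdir -p pics; ls
cat > h.py <<'E'
from cell import *
import numpy as np, cv2
def snap(n,f):
    c=read_camera(n); cv2.imwrite('pics/'+f,c['img'][:,:,::-1]); return c
def ray(c,u,v,z):
    d=c['R'].T@np.array([(u-c['cx'])/c['fx'],(v-c['cy'])/c['fy'],1.]); o=-c['R'].T@c['t']
    return o+d*(z-o[2])/d[2]
def proj(c,X):
    p=np.array(c['R'])@np.array(X,float)+c['t']; return p[0]/p[2]*c['fx']+c['cx'],p[1]/p[2]*c['fy']+c['cy']
E
python3 - <<'E'
from h import *
import pickle
s=state();print(s)
d={}
for n in ['side','top','wrist']:
    c=snap(n,n+'0.png'); d[n]=c; print(n,-c['R'].T@c['t'],c['R'][2])
pickle.dump(d,open('c0.pkl','wb'))
E
```

```text
pics
{'t': 0.0, 'joints': array([ 1.11840761e+00,  4.91549633e-01,  1.55946096e+00,  5.52606423e-05,
        1.09170941e+00, -1.05621491e-01]), 'qvel': array([-0.0005104 ,  0.00250684, -0.00156985,  0.00046406, -0.00253286,
       -0.00036704]), 'tau': array([-9.62730774e-04, -6.12654161e+01, -2.58176619e+01,  6.92340592e-02,
        4.83113027e-02, -7.35503886e-05]), 'eef_pos': array([212.28782981, 587.59221922, 228.06394813]), 'tcp_rot': array([-3.14047675e+00, -1.67588719e-04,  2.79479983e+00]), 'ft_force': array([ 0.62543971, -0.90249853, -0.7608096 ]), 'moment': array([0.01894961, 0.03416715, 0.02690583]), 'opening': 0.9995299341124881}
side [ 524.78857645 -850.82236042  617.72557128] [ 0.05503546  0.83605863 -0.54587275]
top [506.66512317  -9.00969298 980.61325958] [ 0.04424942  0.00176201 -0.99901896]
wrist [143.53007451 613.57521609 385.11956004] [ 0.24834035 -0.09055058 -0.96443126]
```

View pics/side0.png

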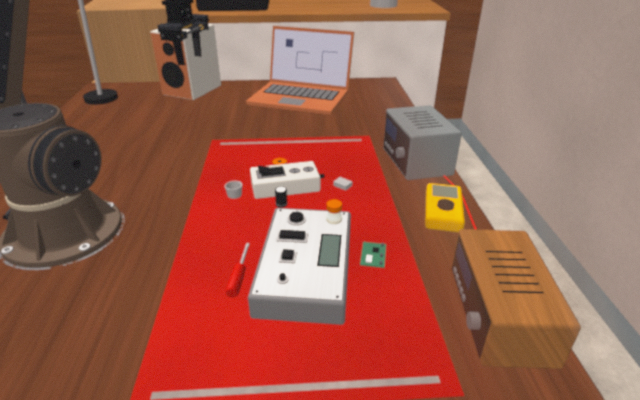

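View pics/top0.png

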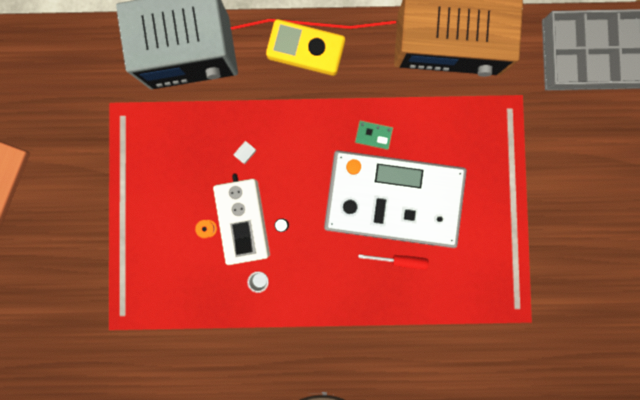

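View pics/wrist0.png

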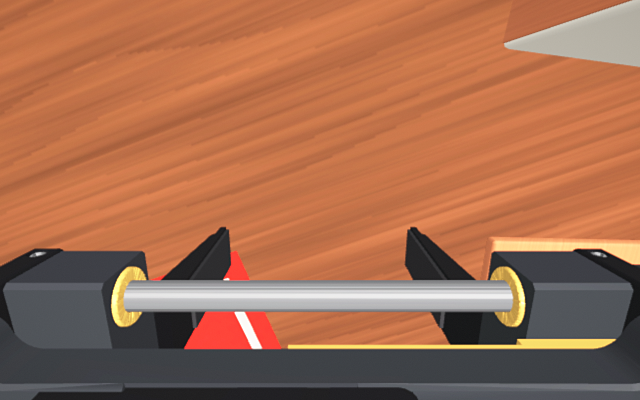

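The top view shows the mains box at about (241,222) with its rocker at (243,238). The tester is at (397,199). Its keys are round (350,207), bar (380,211), square (409,215) and pin (439,219), with the jar at (354,167). Next I'll measure with masks.

```bash
cat > m.py <<'E'
from h import *
import pickle
c=pickle.load(open('c0.pkl','rb'))['top']; im=c['img']
hsv=cv2.cvtColor(im,cv2.COLOR_RGB2HSV)
dark=(hsv[:,:,2]<75).astype('uint8')
n,l,st,ce=cv2.connectedComponentsWithStats(dark)
for i in range(1,n):
    if st[i,4]>8 and 190<ce[i][0]<480 and 120<ce[i][1]<300:
        r=cv2.minAreaRect(cv2.findContours((l==i).astype('uint8'),0,2)[0][0])
        print('dark',ce[i].round(1),st[i],[np.round(q,1) for q in r],'z69',ray(c,*ce[i],69).round(1),'z57',ray(c,*ce[i],57).round(1))
notred=((hsv[:,:,1]<150)|(hsv[:,:,2]<110)|((hsv[:,:,0]>8)&(hsv[:,:,0]<170))).astype('uint8')
n,l,st,ce=cv2.connectedComponentsWithStats(notred)
for i in range(1,n):
    if st[i,4]>30 and 190<ce[i][0]<480 and 120<ce[i][1]<300:
        r=cv2.minAreaRect(cv2.findContours((l==i).astype('uint8'),0,2)[0][0]); print('obj',ce[i].round(1),st[i])
        for p in cv2.boxPoints(r): print('   ',p.round(1),ray(c,*p,45).round(1),ray(c,*p,55).round(1))
x=im[140:300,190:480]
cv2.imwrite('pics/crop.png',cv2.resize(x[:,:,::-1],(0,0),fx=2.75,fy=2.75,interpolation=2))
E
python3 m.py
```

```text
dark [368.7 131.4] [366 129   6   6  27] [array([368.8, 131.4]), array([4.6, 5.3]), np.float64(14.0)] z69 [ 679.9 -110.    69. ] z57 [ 682.2 -111.3   57. ]
dark [234.7 177.2] [233 174   5   7  26] [array([235., 177.]), array([6., 4.]), np.float64(90.0)] z69 [590.7 168.   69. ] z57 [591.8 170.3  57. ]
dark [379.5 210.5] [375 199  10  24 188] [array([379.5, 210.4]), array([ 8.1, 23.1]), np.float64(7.1)] z69 [ 516.3 -128.    69. ] z57 [ 516.5 -129.6   57. ]
dark [349.8 206.4] [344 200  13  13 129] [array([350., 206.]), array([12., 12.]), np.float64(0.0)] z69 [526.  -67.3  69. ] z57 [526.3 -68.   57. ]
dark [409.4 214.6] [405 210  10  10  84] [array([409.5, 214.5]), array([9., 9.]), np.float64(90.0)] z69 [ 506.8 -188.9   69. ] z57 [ 506.8 -191.3   57. ]
dark [439.4 218.6] [438 217   4   4  13] [array([439.5, 218.5]), array([3., 3.]), np.float64(90.0)] z69 [ 497.3 -250.    69. ] z57 [ 497.2 -253.2   57. ]
dark [242.  237.9] [233 222  19  32 463] [array([242. , 237.7]), array([30.1, 15.6]), np.float64(82.9)] z69 [465.9 154.4  69. ] z57 [465.4 156.6  57. ]
obj [320.6 192.3] [     0      0  
[... 1754 characters left out ...]
 [503.5 212.9  45. ] [503.5 210.5  55. ]
    [216. 237.] [467.8 213.2  45. ] [468.3 210.9  55. ]
    [195. 237.] [468.7 257.3  45. ] [469.1 254.5  55. ]
obj [375.1 257.8] [358 254  36   8 140]
    [357.7 257.7] [418.7 -83.   45. ] [419.6 -82.2  55. ]
    [358.2 253.6] [427.4 -84.1  45. ] [428.2 -83.3  55. ]
    [393.4 257.5] [ 417.8 -157.6   45. ] [ 418.7 -156.    55. ]
    [392.9 261.7] [ 409.1 -156.4   45. ] [ 410.2 -154.9   55. ]
obj [257.5 281.6] [247 271  22  22 376]
    [247. 271.] [395.7 149.1  45. ] [396.9 147.4  55. ]
    [268. 271.] [394.8 105.1  45. ] [396.  103.9  55. ]
    [268. 292.] [351.3 105.8  45. ] [352.9 104.6  55. ]
    [247. 292.] [352.1 149.6  45. ] [353.8 147.9  55. ]
```

```bash
python3 -c "
import pickle,cv2
im=pickle.load(open('c0.pkl','rb'))['side']['img'][150:320,210:400]
cv2.imwrite('pics/cs.png',cv2.resize(im[:,:,::-1],(0,0),fx=3.5,fy=3.5,interpolation=2))"
```

```text
(no output)
```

View pics/crop.png

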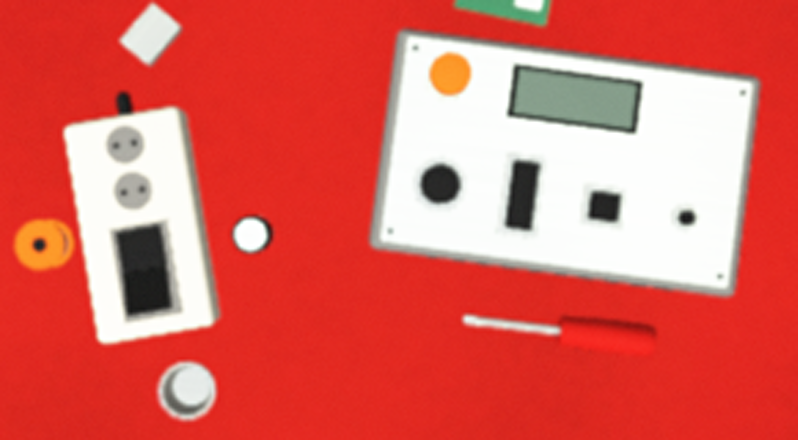

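View pics/cs.png

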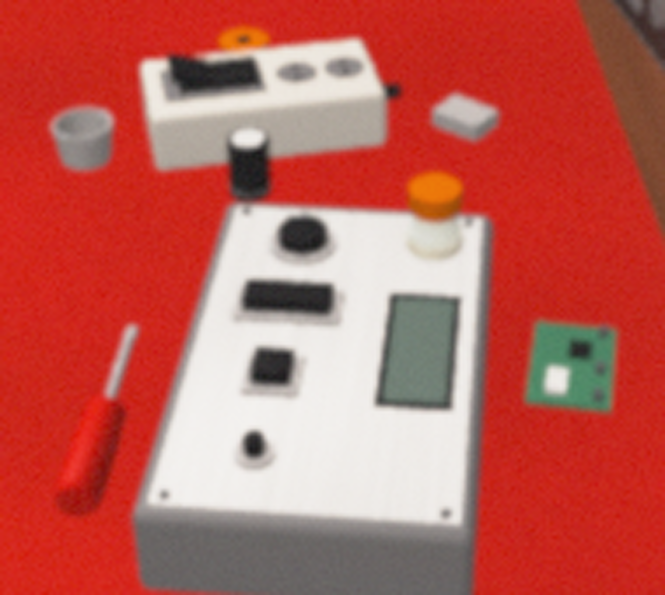

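The side view confirms that the raised rocker end faces the cup and that the bar key is second, next to the round button. My targets are:

| Target | x | y |
|---|---|---|
| Rocker press spot | 443 | 154 |
| Round button | 526 | -67 |
| Bar key | 516 | -128 |

I'll close the fingers and turn the tool to yaw of about pi.

{"method": "play_rows", "body": {"moves": [[0,0,0,0,0,-0.115,0],[0,0,0,0,0,-0.115,0],[0,0,0,0,0,-0.115,0],[0,0,0,0,0,0,0],[0,0,0,0,0,0,0],[0,0,0,0,0,0,0],[0,0,0,0,0,0,0],[0,0,0,0,0,0,0]]}}

```text
t: 0.95
eef_pos: [212.1, 587.1, 226.7]
tcp_rot: [-3.138, -0.002, -3.14]
ft_force: [-0.5, 0.1, 0.0]
opening: 0.384
```

{"method": "play_rows", "body": {"moves": [[-0.023,-0.043,0,0,0,0,0],[-0.023,-0.043,0,0,0,0,0],[-0.023,-0.043,0,0,0,0,0],[-0.023,-0.043,0,0,0,0,0],[-0.023,-0.043,0,0,0,0,0],[-0.023,-0.043,0,0,0,0,0],[-0.023,-0.043,0,0,0,0,0],[-0.023,-0.043,0,0,0,0,0]]}}

```text
t: 1.75
eef_pos: [398.3, 237.3, 227.2]
tcp_rot: [-3.141, 0.001, -3.138]
ft_force: [0.3, -0.3, -0.1]
opening: 0.004
```

{"method": "play_rows", "body": {"moves": [[-0.022,-0.041,0.02,0,0,0,0],[-0.022,-0.041,0.02,0,0,0,0],[0,0,0.04,0,0,0,0],[0,0,0.03,0,0,0,0],[0,0,0,0,0,0,0],[0,0,0,0,0,0,0]]}}

```text
t: 2.35
eef_pos: [447.0, 150.0, 118.5]
tcp_rot: [3.141, 0.009, 3.132]
ft_force: [0.0, -0.6, 0.4]
opening: 0.003
```

Run:
```python
from h import *
s=state();print(s['eef_pos'],s['ft_force'])
c=snap('wrist','w1.png'); 
c2=snap('top','t1.png'); c3=snap('side','s1.png')
print([proj(c,p) for p in [(443,154,61),(465.5,157,54)]])
```

```text
[447.00298948 149.97337973 118.50913185] [ 0.02795494 -0.58204     0.35209095]
[(np.float64(322.7861857492025), np.float64(212.03733470958446)), (np.float64(327.11247320400406), np.float64(239.35687380203373))]
```

View pics/w1.png

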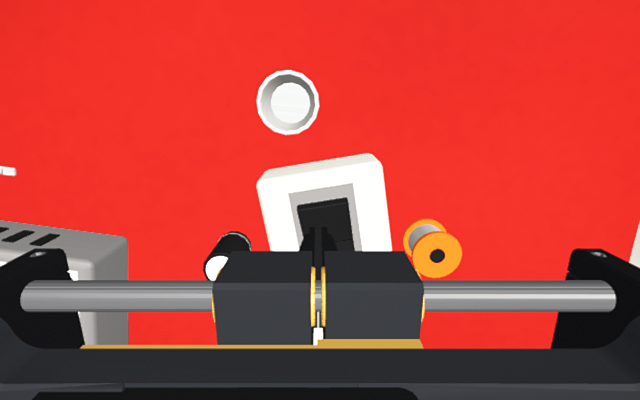

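View pics/s1.png

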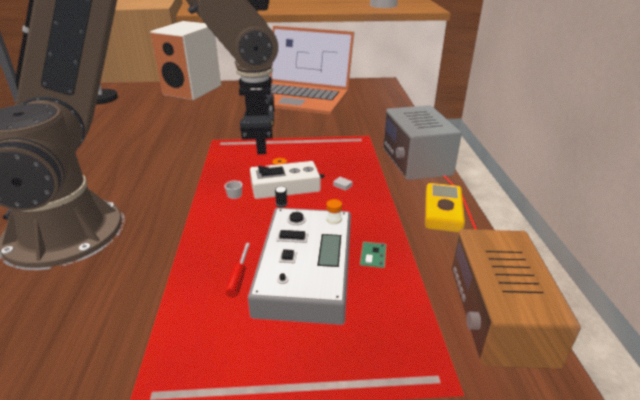

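The wrist view shows the rocker's raised end at (323,202). The predicted press spot is (323,212), so the measurements agree. I'll fine-align and descend.

{"method": "play_rows", "body": {"moves": [[0.004,0.004,0.02,0,0,0,0],[0,0,0.015,0,0,0,0],[0,0,0,0,0,0,0],[0,0,0,0,0,0,0]]}}

```text
t: 2.9
eef_pos: [445.6, 156.6, 88.7]
tcp_rot: [3.138, 0.02, 3.136]
ft_force: [0.3, -0.5, 0.1]
opening: 0.004
```

{"method": "play_rows", "body": {"moves": [[0.003,-0.003,0.008,0,0.02,0,0],[0,0,0.004,0,0,0,0],[0,0,0.003,0,0,0,0],[0,0,0.003,0,0,0,0]]}}

```text
t: 3.3
eef_pos: [442.9, 153.7, 72.0]
tcp_rot: [3.138, 0.001, 3.136]
ft_force: [-2.9, -0.6, 2.9]
opening: 0.004
```

Contact is made, with the fingertip at about 58.

{"method": "play_rows", "body": {"moves": [[0,0,0.003,0,0,0,0],[0,0,0.002,0,0,0,0],[0,0,0.002,0,0,0,0]]}}

```text
t: 3.6
eef_pos: [442.6, 153.6, 67.2]
tcp_rot: [3.138, 0.002, 3.136]
ft_force: [-14.7, -3.5, 60.3]
opening: 0.005
```

The force rose to 60 N, so the rocker is on its stop. I'll lift off and check.

{"method": "play_rows", "body": {"moves": [[0,0,-0.01,0,0,0,0],[0,0,-0.04,0,0,0,0],[0,0,-0.04,0,0,0,0],[-0.02,-0.045,0,0,0,0,0],[-0.02,-0.045,0,0,0,0,0],[-0.02,-0.045,0,0,0,0,0],[-0.02,-0.045,0,0,0,0,0],[0,0,0,0,0,0,0]]}}

```text
t: 4.4
eef_pos: [527.4, -31.5, 161.9]
tcp_rot: [3.139, 0.013, -3.141]
ft_force: [-0.8, 0.2, 0.8]
opening: 0.003
```

Run:
```python
from h import *
s=state();print(s['eef_pos'],s['ft_force'])
c=snap('side','s2.png');t=snap('top','t2.png')
a=cv2.resize(c['img'][140:220,210:360],(0,0),fx=4,fy=4,interpolation=2)
cv2.imwrite('pics/s2c.png',a[:,:,::-1])
```

```text
[527.39929936 -31.49815368 161.91768104] [-0.80160856  0.19684171  0.76107755]
```

View pics/s2c.png

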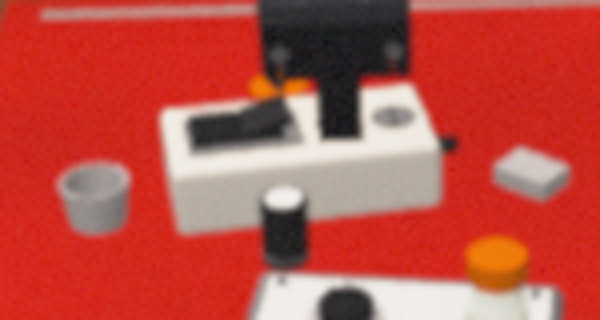

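View pics/t2.png

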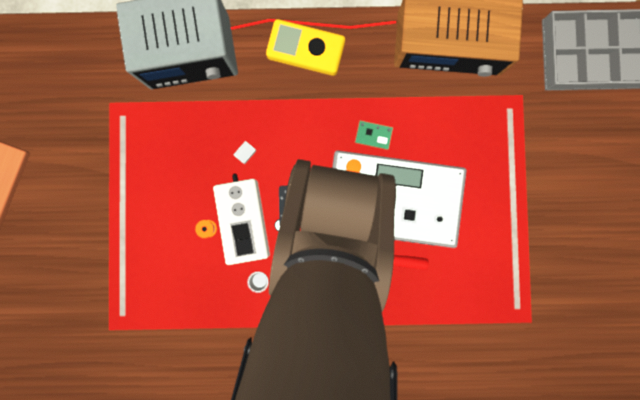

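The rocker's front half is down and level, at about (225,130) in the crop, and the box has not moved. Next is the round button.

{"method": "play_rows", "body": {"moves": [[0.001,-0.035,0.02,0,0.013,0,0],[0,0,0.025,0,0,0,0],[0,0,0.012,0,0,0,0],[0,0,0,0,0,0,0]]}}

```text
t: 4.9
eef_pos: [523.3, -59.1, 102.9]
tcp_rot: [3.138, -0.002, -3.134]
ft_force: [-0.3, 0.2, 0.3]
opening: 0.008
```

Run:
```python
from h import *
s=state();print(s['eef_pos'],s['ft_force'])
c=snap('wrist','w2.png'); print(proj(c,(526,-67,69)),proj(c,(516,-128,69)))
for n in['wrist']:
    pass
c=snap('side','s3.png')
print(proj(c,(526,-67,69)),proj(c,(516.3,-128,69)))
a=cv2.resize(c['img'][170:320,230:380],(0,0),fx=4,fy=4,interpolation=2)
cv2.imwrite('pics/s3c.png',a[:,:,::-1])
```

```text
[523.30882704 -59.12305863 102.94295581] [-0.29883636  0.22932956  0.33683618]
(np.float64(303.4279077709067), np.float64(235.5063325926581)) (np.float64(200.51590359681714), np.float64(219.24596688087095))
(np.float64(296.413213617448), np.float64(214.4349242653929)) (np.float64(292.19628403936935), np.float64(232.05207793441622))
```

View pics/w2.png

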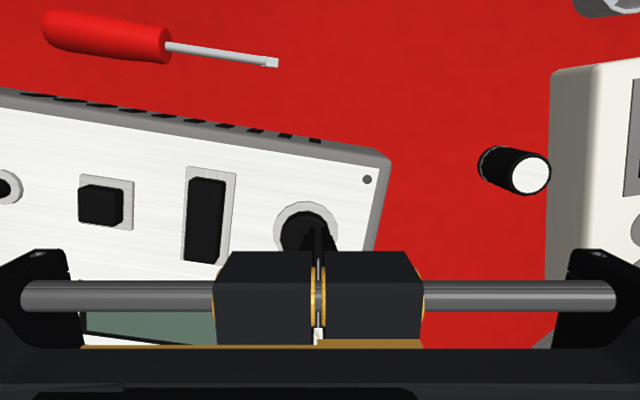

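View pics/s3c.png

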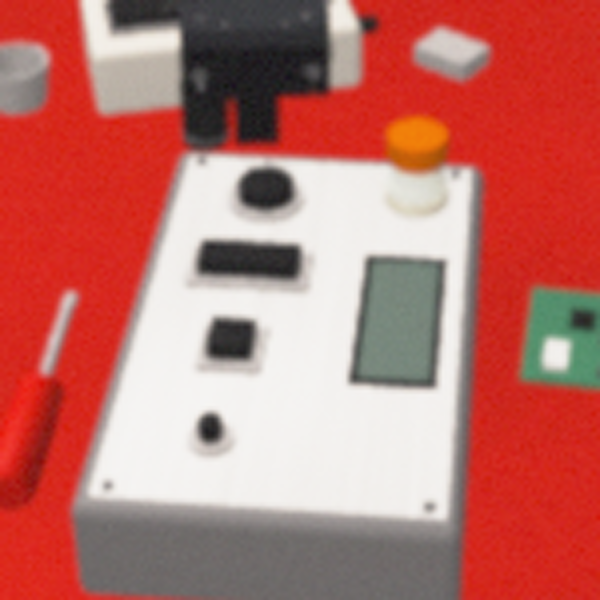

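The side and wrist views agree with the top-view positions to within about 2–3 mm. I'll align and press the round button.

{"method": "play_rows", "body": {"moves": [[-0.003,-0.008,0.01,0,0,0,0],[0,0,0.004,0,0,0,0],[0,0,0,0,0,0,0]]}}

```text
t: 5.3
eef_pos: [528.1, -66.5, 91.1]
tcp_rot: [3.139, 0.003, -3.132]
ft_force: [0.2, -0.3, 0.3]
opening: 0.005
```

Fingertip at 77. Rest is 69 and fully in is 63.

{"method": "play_rows", "body": {"moves": [[0.001,0,0.006,0,0,0,0],[0,0,0.004,0,0,0,0],[0,0,0.003,0,0,0,0]]}}

```text
t: 5.6
eef_pos: [527.2, -66.6, 77.9]
tcp_rot: [3.139, 0.004, -3.132]
ft_force: [-0.8, -0.5, 3.2]
opening: 0.004
```

{"method": "play_rows", "body": {"moves": [[0,0,0.002,0,0,0,0],[0,0,0.002,0,0,0,0]]}}

```text
t: 5.8
eef_pos: [527.3, -66.6, 76.4]
tcp_rot: [3.14, 0.005, -3.132]
ft_force: [-11.3, 2.4, 45.4]
opening: 0.005
```

The button is on its stop at 45 N with the fingertip at 62.4. I'll lift off and move over the bar key.

{"method": "play_rows", "body": {"moves": [[0,0,0,0,0,0,0],[0,0,-0.015,0,0,0,0],[0,0,-0.02,0,0,0,0],[0.005,-0.03,0,0,0,0,0],[0.005,-0.03,0,0,0,0.15,0],[0,0,0,0,0,0,0],[0,0,0,0,0,0,0]]}}

```text
t: 6.5
eef_pos: [517.8, -128.0, 113.6]
tcp_rot: [3.139, 0.007, 2.999]
ft_force: [-0.5, 0.7, -0.6]
opening: 0.002
```

Run:
```python
from h import *
s=state();print(s['eef_pos'],s['tcp_rot'],s['ft_force'])
c=snap('wrist','w3.png'); print(proj(c,(526,-67,63)),proj(c,(516,-128,69)))
c=snap('side','s4.png')
a=cv2.resize(c['img'][150:300,230:380],(0,0),fx=4,fy=4,interpolation=2)
cv2.imwrite('pics/s4c.png',a[:,:,::-1])
```

```text
[ 517.77333664 -127.96016526  113.60771624] [3.13941874 0.00702576 2.99943048] [-0.47787899  0.66504548 -0.6251111 ]
(np.float64(411.4696806085444), np.float64(220.7554425246344)) (np.float64(315.94707468023273), np.float64(222.23644719686817))
```

View pics/w3.png

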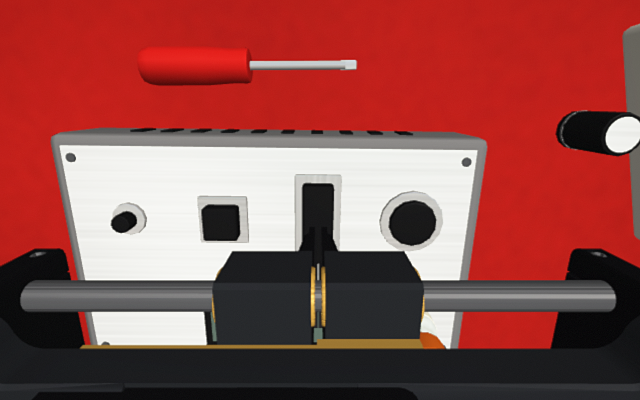

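View pics/s4c.png

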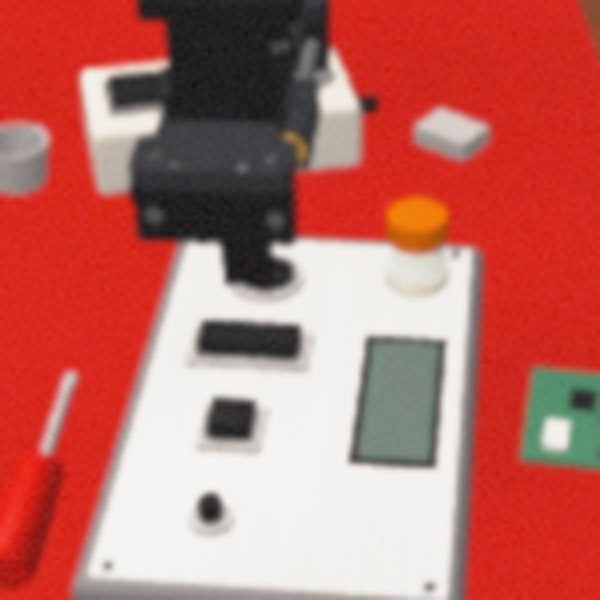

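In the wrist view the bar key is centred at x≈318 (predicted 316), and the tool is aligned with it. The round button sits low in its bezel. I'll descend.

{"method": "play_rows", "body": {"moves": [[0,0,0.018,0,0,0,0],[0,0,0.004,0,0,0,0],[0,0,0.003,0,0,0,0],[0,0,0,0,0,0,0]]}}

```text
t: 7.0
eef_pos: [518.6, -124.8, 88.1]
tcp_rot: [3.139, 0.007, 3.007]
ft_force: [0.3, -0.3, 0.3]
opening: 0.006
```

{"method": "play_rows", "body": {"moves": [[0.001,-0.002,0.004,0,0,0,0],[0,0,0.003,0,0,0,0],[0,0,0.003,0,0,0,0],[0,0,0.002,0,0,0,0]]}}

```text
t: 7.4
eef_pos: [517.8, -126.6, 76.9]
tcp_rot: [3.14, 0.008, 3.008]
ft_force: [-5.9, 2.5, 28.2]
opening: 0.006
```

{"method": "play_rows", "body": {"moves": [[0,0,0.001,0,0,0,0],[0,0,0.001,0,0,0,0],[0,0,0.001,0,0,0,0]]}}

```text
t: 7.7
eef_pos: [517.8, -126.6, 77.1]
tcp_rot: [3.14, 0.01, 3.008]
ft_force: [-3.6, 1.3, 15.6]
opening: 0.004
```

Run:
```python
from h import *
s=state();print(s['eef_pos'],s['ft_force'])
c=snap('side','s5.png'); t=snap('top','t5.png')
s=state();print(s['t'],s['eef_pos'],s['ft_force'],s['opening'])
a=cv2.resize(c['img'][150:300,210:360],(0,0),fx=4,fy=4,interpolation=2)
cv2.imwrite('pics/s5c.png',a[:,:,::-1])
```

```text
[ 517.75576478 -126.56466904   77.11622657] [-3.62713028  1.27448278 15.55130505]
7.8 [ 517.7868949  -126.54339553   77.08563583] [-5.36564684  1.54798983 16.82792399] 0.0035537432207098764
```

View pics/s5c.png

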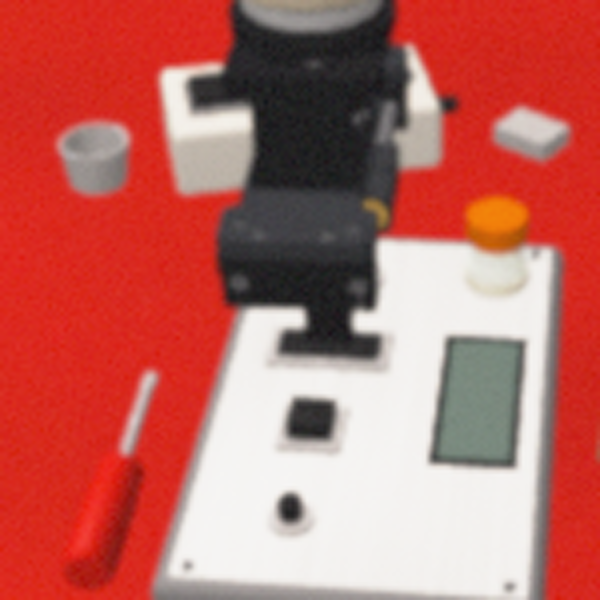

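View pics/t5.png

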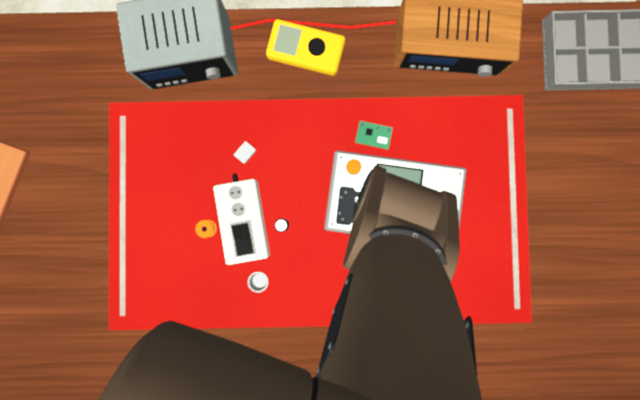

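The bar key is down in its bezel and held steadily at about 16 N, and nothing else has moved. I'll add a little push as margin, then hand in.

{"method": "play_rows", "body": {"moves": [[0,0,0.002,0,0,0,0]]}}

```text
t: 7.9
eef_pos: [517.8, -126.5, 76.7]
tcp_rot: [3.14, 0.011, 3.008]
ft_force: [-9.4, 3.9, 37.5]
opening: 0.004
```

Run:
```python
from h import *
s=state();print(s['t'],s['eef_pos'],s['ft_force'])
print(job_done())
s=state();print(s['t'],s['eef_pos'],s['ft_force'])
```

```text
7.9 [ 517.81189991 -126.52982093   76.73204678] [-9.44099683  3.85055761 37.4606287 ]
the job is handed in; nothing more can be done
None
the job is handed in; nothing more can be done
```

The self-test sequence is done in the required order, and I handed the job in at 7.9 s with the fingers still holding the bar key down. No verdict was reported.

1. **Rocker:** I pressed the raised end with closed fingers onto its stop, with the force peaking at about 60 N. The pictures afterwards show that half lying level.
2. **Round button:** I pushed it to its stop at about 45 N, with the fingertip at 62 mm (fully in is 63 mm). It stayed low in its bezel afterwards.
3. **Bar key:** I pressed it onto its stop and held it at about 16 N, then raised this to 37 N just before hand-in. The fingertip was at about 63 mm, which matches fully down.

**Last checks:** In the final side and top views, the square and pin keys are up. The mains box and every loose thing still in view stand where they started; the arm hid the screwdriver in the top view, but the side view shows it in place.

The wrist and top cameras differed by about 2–3 mm on the bar key's position, well within the key's size. I could not read the forces during the final held second, because the state is closed after hand-in.

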